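# Hold the inspection camera over a seated sample

### The job

Push the brass sample down with the empty gripper until it is fully home, flush with the top of its blue holder. Then take the cordless inspection camera out of its dock, carry it across without disturbing anything else on the bench, and finish still holding it motionless, upright and lens down, centred over the sample with its broad side along the sample's long side and a gap of about 1 cm. The camera must never touch the sample or its holder, and it is not put down or let go at the end.

Things in the scene. Friction and masses are not known exactly. Their poses are not given: they have to be found in the camera images.
- nest: Sample holder: blue block fixed to the bench, 90 (own x) x 110 (own y) x 36 mm high, with a rectangular pocket in the middle of its top in which the brass sample slides. Origin at the centre of its underside, on the bench; z up; own y along its longer side. Stands left or right of the robot, turned up to 0.5 rad.
- coupon_face (a point): Centre of the top face of the brass sample, a rectangular block whose face is 34 mm (own x) by 50 mm (own y, the long side, parallel to the holder's long side); z up. 41 to 44 mm above the bench at the start, 36 mm when home.
- coupon (a joint): How far the brass sample has been pushed down into its pocket, in m: 0 = standing 8 mm proud of the holder's top, 0.008 = fully home against a rigid stop, flush. Starts at 0 to 0.003. About 4 N of friction (plus about 60 N per m/s of speed) resists; it stays where it is left, no spring.
- dock: Camera dock: black plate fixed to the bench, 75 x 85 x 6 mm, with a square socket 38 mm wide inside, 14 mm deep, walls 6 mm thick whose tops are 20 mm above the bench. Origin at the centre of its underside; z up. The camera's nose stands in the socket on the plate, with 3 mm of play each way.
- camera: Cordless inspection camera, loose, 80 mm tall, about 0.16 kg, standing upright, lens down, in the dock. Round black nose 32 mm in diameter over its lowest 24 mm, above it a white body with an orange band, 34 mm thick (own x) by 50 mm broad (own y) by 56 mm high. Origin at the centre of the lens, the nose's flat lower end; z up along the camera.
- camera_mid (a point): Centre of the camera, half-way up: 40 mm above its lower end. Axes as the camera's; flat white sides 17 mm away along own x suit a grasp.
- camera_lens (a point): Centre of the camera's lens, the flat lower end of its nose. Axes as the camera's.
- vblocks: Two steel V-blocks on a dark steel base of 300 (own x) x 60 (own y) x 20 mm, fixed on the bench between dock and holder; V-block tops about 76 mm above the bench. Origin at the centre of its underside; its length runs along own x, roughly away from the robot.
- shaft_mid (a point): Middle of a ground steel shaft, 20 mm in diameter, 320 mm long along own x, lying loose in the V-blocks; its top is about 78 mm above the bench. Not to be disturbed.
- ring_gauge: Steel ring gauge, loose, 54 mm in diameter, 24 mm high, standing near the holder. Origin at the centre of its underside. Bystander.
- gauge_block: Two stacked steel gauge blocks (one piece), 35 x 30 x 30 mm high, loose, near the dock. Origin at the centre of the underside. Bystander.
- master: Upright steel master cylinder, loose, 56 mm in diameter, 90 mm high, beyond the far end of the shaft. Origin at the centre of its underside. Bystander.
- jar: Small glass jar with white cap, loose, 60 mm in diameter, 70 mm high, at the left. Origin at the centre of its underside. Bystander.

How it is judged (in metres and radians):
On the way, in this order (a step that is already met when the one before it is completed fails the run):
1. the sample is pushed fully home (within 1.5 mm) while the camera is still in its dock (value of joint coupon above 0.0065 m and distance of camera from where it was at the start of the episode below 0.01 m), for 0.2 s.
2. the camera is held clear above its dock (z of camera_lens in the frame of dock above 0.03 m and contact force between camera and the fingers above 1 N), for 0.1 s.
At the end, for the whole second after the job is handed in: Sample home within 1.5 mm; camera held still in the gripper, touching neither sample nor holder, lens within 5 mm of the sample's centre and 4 to 18 mm above it, upright within 0.09 rad, broad side parallel within 0.14 rad; shaft moved under 10 mm, bystanders under 20 mm (value of joint coupon above 0.0065 m and horizontal distance between camera_lens and coupon_face below 0.005 m and z of camera_lens in the frame of coupon_face between 0.004 and 0.018 m and angle between camera_mid's own z axis and vertical below 0.09 rad and angle between the y axis of camera_mid and the y axis of coupon_face, either way round below 0.14 rad and linear speed of camera below 0.015 m/s and contact force between camera and the fingers above 1 N and contact force between camera and nest below 0.05 N and distance of shaft_mid from where it was at the start of the episode below 0.01 m and distance of each of ring_gauge, gauge_block, master, jar from where it was at the start of the episode below 0.02 m); the arm keeps its last pose, push and grip.
It fails at once if the camera touches the sample or its holder (contact force between camera and nest above 0.5 N).
It fails at once if the shaft is displaced by more than 10 mm (distance of shaft_mid from where it was at the start of the episode above 0.01 m).
It fails at once if another bystander is displaced by more than 20 mm (distance of any of ring_gauge, gauge_block, master, jar from where it was at the start of the episode above 0.02 m).
It also fails if it takes over 56 s, if anything falls off the work surface, if the arm or the gripper's body presses on something with over 40 N, if the wrist force passes 120 N, or if a joint passes its speed limit or range.

### The arm

A 6-joint arm with a two-finger parallel gripper is mounted at the origin on the work surface. World frame = base frame: x ahead of the robot, y to its left, z up, the work surface at z = 0. Lengths are in mm, angles in rad, forces in N, time in s.
With the tool pointing down it reaches from about 275 to 1000 mm from the base axis. Payload 8.4 kg.
Tool frame: the origin (TCP) lies midway between the tips of the shut fingers; the grasp point (between the pads) lies 19 mm behind it; z points along the fingers, y is the line along which they close (so a half turn about z gives the same grasp; the last joint's range is limited). The gripper opens to 85 mm and grips with 20 to 120 N. Pads are 22 mm wide; open, the fingers measure 114 mm over their backs; the gripper's body (76 mm by 85 mm) begins 54 mm behind the grasp point. The pads swing forward as they close: fully open they stand 13 mm farther back than shut.
Start: joints at [1.128, 0.353, 1.633, -0, 1.155, -0.002], TCP at [266.663, 565.26, 231.281] pointing down, gripper open.
Joint ranges: [-2.63, 2.63], [-0.92, 2.1], [0.06, 2.66], [-1.3, 4.44], [0, 2.69], [-3.02, 3.02]. Speed limits (rad/s): [2.22, 2.22, 2.79, 3.14, 3.14, 3.14].

### API

Orientations are given as [roll, pitch, yaw] about the fixed x, y, z axes, in that order (R = Rz(yaw) Ry(pitch) Rx(roll)).
In Python, from rig import r gives the robot as it stands.
- The arm moves only by the tool servo_tool, never from a script. Its argument "deltas" is a list of rows, each an object of numbers: "x", "y", "z": the shift along the world's x, y, z in mm; "rx", "ry", "rz": the turn, a rotation vector about the world's x, y, z in rad; "gripper": the gripper's target within -1 to 1 (fully open at 1, half-way at 0, shut at -1). A call has 1 to 10 rows; each row is the pose to reach, as a shift and turn from the pose commanded when the call began; what a row does not reach only later rows make up. A row lasts 1/10 s, in which the tool goes at most 50 mm and 8.59 degrees, less where a joint would pass 70% of its speed; a pose out of reach is approached as far as the arm can. A call with a gripper value outside its range is refused whole. The fingers move at their own pace and stop on an object; "newtons" is the grip in N (left out, the last holds). Time passes only in rows, so rows that repeat a pose let the fingers close. It gives the time, the measured TCP pose, the force, the opening and the grip force at its end, in the units of the state.
- r.sense(): the state, without advancing time (a new reading comes with each control period).
- r.grab_frame(name): name is "scene" or "top"; returns the picture (420x560x3 uint8, blue, green, red); there is no depth.
- r.camera_params(name): a dict with "mtx" (3x3 intrinsics, pixels), "eye" and "orientation" of the camera in the world. Camera axes: x right, y down, z forward; pixel columns grow to the right and rows downward; lengths in mm; the calibration is good to about 2 mm. A picture is of the moment at which its call begins. camera_params takes no time and is no camera call.
- r.sign_off(): hands the job in; it is judged then, once.
Trained networks look in the newest picture that a camera, given by its name, has taken for a name from the list of things; names that differ only in an ending like _2 or _b are one class to them, and where a whole thing is asked for, a point or a joint stands for the part that bears it (a point fixed in the world has none). Each returns a list of dicts, best first, with "conf" (0 to 1); they miss things now and then, are a little off and sometimes report something else, mostly with a low value. They report only what shows in the picture. A call takes as long as a camera call.
- r.recognise(name, camera): "box" ([left, top, width, height] in pixels, round what is visible of it).
The state is a dict: "clock": time; "qpos": joint angles; "qvel": joint speeds; "joint_efforts": joint torques, N m; "eef_pos": TCP position; "tcp_rot": TCP orientation; "contact_force": force on the tool from outside, world axes, zero at the start; "wrist_torque": the same for the moment, N m; "opening": opening from 0.0 (shut) to 1.0 (fully open); "grasp_force": force on a finger pad.
Only numpy, scipy, OpenCV 4.12 (cv2) and the standard library are available. Lean on these libraries where they do the work, as an engineer would, in place of code of your own. Each camera call takes 0.05 s, during which the arm holds its last target. There are 200 camera calls.

## Working session

There is one attempt and no reset: what is moved stays moved. The work goes in short steps, Python scripts to look and compute and a tool call to move; the robot and the scene stay as the last step left them, time stands still between calls to the robot, and variables do not carry over. Pictures are saved under pics/ and viewed, at most 10 in all, crops included, and the job is handed in when it is done.

Besides the shell and the picture viewer there is one more tool, called after "Call:" by a JSON object that holds its "op" and its "data", one argument or row to a line. servo_tool: Moves the arm, as the interface text tells. Its arguments: {"type":"object","properties":{"deltas":{"type":"array","items":{"type":"object","properties":{"x":{"type":"number"},"y":{"type":"number"},"z":{"type":"number"},"rx":{"type":"number"},"ry":{"type":"number"},"rz":{"type":"number"},"gripper":{"type":"number"}}}},"newtons":{"type":"number"}},"required":["deltas"]}

```bash
mkdir -p pics
python3 - <<'E'
from rig import r
import cv2
s=r.sense();print(s)
for n in("top","scene"):
    im=r.grab_frame(n);cv2.imwrite(f"pics/{n}0.png",im)
    p=r.camera_params(n);print(n,p)
    for k in("nest","coupon_face","dock","camera","vblocks","shaft_mid"):
        d=r.recognise(k,n);print(k,[(x["box"],round(x["conf"],2)) for x in d[:2]])
E
```

```text
{'clock': 0.0, 'qpos': array([ 1.12756569e+00,  3.53629477e-01,  1.63413061e+00, -2.81554593e-05,
        1.15523588e+00, -2.38096893e-03]), 'qvel': array([ 1.38789669e-04, -1.18644672e-04, -1.69617054e-03, -1.85611004e-05,
        4.73585434e-04, -1.95502288e-03]), 'joint_efforts': array([-1.73364868e-03, -6.05232382e+01, -3.42070055e+01, -7.20464925e-06,
        9.04623274e-03, -3.12014674e-05]), 'eef_pos': array([266.48166549, 564.80636635, 230.57486549]), 'tcp_rot': array([-3.14018928e+00,  2.24018604e-05,  2.70075438e+00]), 'contact_force': array([-0.27579336,  0.04710812, -0.23113284]), 'wrist_torque': array([-0.05449634,  0.06842036, -0.01311629]), 'grasp_force': 0.0, 'opening': 0.9999030139768922}
top {'mtx': array([[514.50516495,   0.        , 279.68908055],
       [  0.        , 514.50516495, 203.29016818],
       [  0.        ,   0.        ,   1.        ]]), 'eye': array([ 404.95502273,  106.19273368, 1424.80803124]), 'orientation': array([-3.02615242, -0.0039396 , -1.59792827])}
nest [([374.1, 211.2, 48.0, 40.6], 0.93), ([204.6, 212.4, 20.1, 17.0], 0.5)]
coupon_face [([389.8, 227.9, 22.9, 10.3], 0.47)]
dock [([201.1, 204.6, 35.1, 35.6], 0.63)]
camera [([201.4, 214.8, 26.3, 15.7], 0.55)]
vblocks [([293.9, 193.4, 33.9, 114.4], 0.61)]
shaft_mid [([306.4, 186.9, 16.0, 120.3], 0.66)]
scene {'mtx': array([[484.8226643 ,   0.        , 285.42239279],
       [  0.        , 484.8226643 , 209.9970518 ],
       [  0.        ,   0.        ,   1.        ]]), 'eye': array([1129.80736952, -407.26046887,  873.68047847]), 'orientation': array([-2.40689102, -0.01540644,  0.86611653])}
nest [([113.9, 237.6, 70.3, 60.8], 0.82)]
coupon_face [([131.8, 247.3, 28.3, 23.8], 0.65)]
dock [([309.0, 171.5, 40.3, 17.7], 0.7), ([173.1, 283.5, 29.9, 31.1], 0.22)]
camera [([318.8, 151.4, 23.4, 26.9], 0.62)]
vblocks [([181.1, 159.0, 97.0, 89.0], 0.71)]
shaft_mid [([182.7, 150.6, 94.9, 80.6], 0.74), ([307.4, 169.4, 41.9, 23.0], 0.33)]
```

View pics/top0.png

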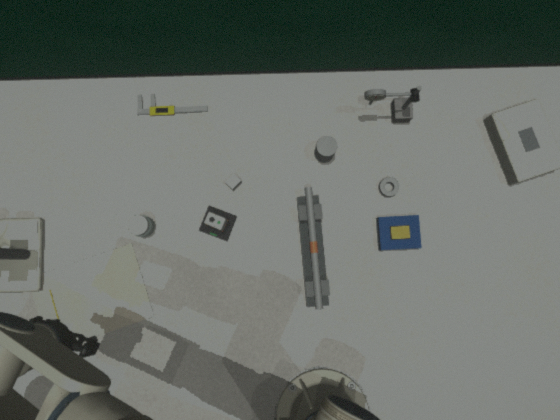

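View pics/scene0.png

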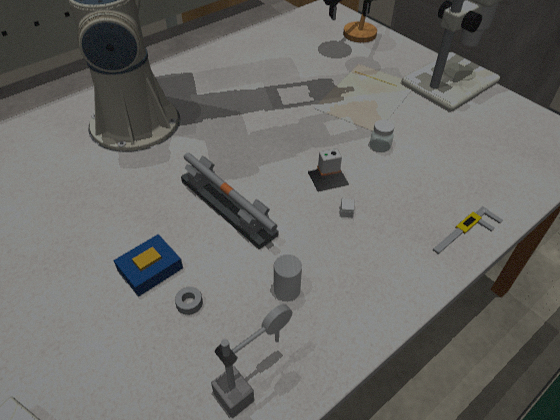

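The top view shows the holder at about (399,233) with the sample at (401,233), the camera at (214,220) in its dock at (218,223), the shaft between them at about (314,247), and the ring at (389,187). The scene view agrees: holder (148,263), camera (329,162). I'll enlarge the crops next.

Run:
```python
import cv2,numpy as np
t=cv2.imread("pics/top0.png");s=cv2.imread("pics/scene0.png")
f=lambda im,x,y,w=50,h=37:cv2.resize(im[y:y+h,x:x+w],(400,296),interpolation=cv2.INTER_NEAREST)
# crops origin: nest top (374,213), cam top(193,203); nest scene(108,228) w80; cam scene (304,145)
a=np.vstack([np.hstack([f(t,374,213),f(t,193,203)]),np.hstack([f(s,108,232,80,59),f(s,304,150)])])
cv2.imwrite("pics/crops0.png",a)
```

```text
(no output)
```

View pics/crops0.png

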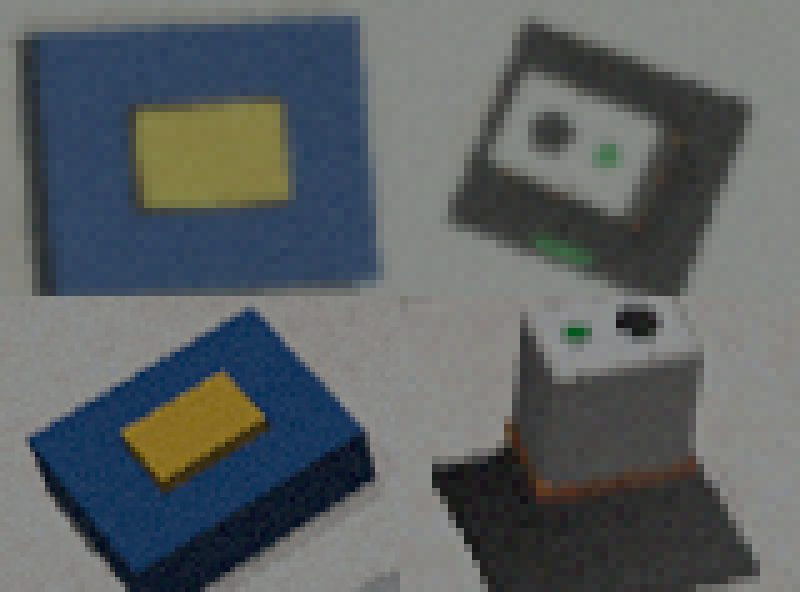

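```bash
cat > m.py <<'E'
import cv2,numpy as np
from rig import r
from scipy.optimize import minimize
from scipy.spatial.transform import Rotation as R
P={n:r.camera_params(n) for n in("top","scene")}
def rot(n): return R.from_euler("xyz",P[n]["orientation"]).as_matrix()
def proj(n,p):
    c=(np.asarray(p,float)-P[n]["eye"])@rot(n)
    q=c@P[n]["mtx"].T; return q[:,:2]/q[:,2:]
def unproj(n,uv,z):
    d=rot(n)@np.linalg.inv(P[n]["mtx"])@[uv[0],uv[1],1]; e=P[n]["eye"]
    return e+d*(z-e[2])/d[2]
S=8
def mask(im,box,fn,seed):
    x,y,w,h=box
    c=cv2.resize(im[y:y+h,x:x+w],None,fx=S,fy=S,interpolation=cv2.INTER_CUBIC).astype(int)
    m=fn(c).astype(np.uint8)
    n,l=cv2.connectedComponents(m)
    k=l[int((seed[1]-y)*S),int((seed[0]-x)*S)]
    m=(l==k).astype(np.uint8)
    cs,_=cv2.findContours(m,cv2.RETR_EXTERNAL,cv2.CHAIN_APPROX_NONE)
    o=np.zeros_like(m);cv2.fillPoly(o,[cv2.convexHull(max(cs,key=cv2.contourArea))],1);return o
def rect(x,y,a,wx,wy,z):
    c=np.array([[-1,-1],[1,-1],[1,1],[-1,1]])*[wx/2,wy/2]
    q=c@np.array([[np.cos(a),np.sin(a)],[-np.sin(a),np.cos(a)]])+[x,y]
    return np.c_[q,np.full(4,z)]
def fit(n,m,box,wx,wy,z,seed,yaws):
    best=None
    p0=unproj(n,seed,z)[:2]
    def cost(p):
        uv=(proj(n,rect(*p,wx,wy,z))-box[:2]+0.5)*S-0.5
        o=np.zeros_like(m);cv2.fillPoly(o,[np.round(uv*16).astype(np.int32)],1,shift=4)
        return 1-(o&m).sum()/max(1,(o|m).sum())
    for y in yaws:
        s=minimize(cost,[*p0,y],method="Nelder-Mead",options=dict(initial_simplex=[[*p0,y],[p0[0]+6,p0[1],y],[p0[0],p0[1]+6,y],[*p0,y+.2]],xatol=.02,fatol=1e-5))
        if best is None or s.fun<best.fun: best=s
    return np.round(best.x,3),round(best.fun,3)
E
python3 - <<'E'
from m import *
t=cv2.imread("pics/top0.png");s=cv2.imread("pics/scene0.png")
print("bgr",t[220,380],t[233,400],t[216,208],t[207,196],"scene",s[262,125],s[258,146],s[152,334])
blue=lambda c:(c[...,0]-c[...,2]>25)&(c[...,0]>70)
yel=lambda c:(c[...,2]-c[...,0]>20)&(c[...,2]>60)
def T(th):return lambda c:c.min(-1)>th
ys=np.linspace(-1.5,1.4,8)
B=(366,205,64,52)
any_=lambda c:blue(c)|((c[...,2]-c[...,0]>20))
print("nest top",fit("top",mask(t,B,any_,(385,220)),B,90,110,36,(399,233),ys))
m=mask(t,B,yel,(400,233));
for z in(41,44):print("coupon top",fit("top",m,B,34,50,z,(400,233),ys))
Bs=(100,225,95,75)
ybr=lambda c:(c[...,2]-c[...,0]>40)&(c[...,2]>130)
print("nest scene",fit("scene",mask(s,Bs,lambda c:((c[...,0]-c[...,2]>25)&(c[...,0]>75))|(c[...,2]-c[...,0]>40),(125,262)),Bs,90,110,36,(148,258),ys))
m=mask(s,Bs,ybr,(146,258))
for z in(41,44):print("coupon scene",fit("scene",m,Bs,34,50,z,(147,259),ys))
Bc=(190,198,55,50)
g=cv2.cvtColor(t,cv2.COLOR_BGR2GRAY);print(g[203:245:2,193:243:3])
E
```

```text
bgr [98 70 51] [ 69 126 132] [132 137 133] [134 138 134] scene [91 56 29] [ 25 109 135] [28 30 29]
nest top (array([ 4.78845e+02, -2.24779e+02,  2.40000e-02]), np.float64(0.008))
coupon top (array([ 4.7911e+02, -2.2511e+02,  4.0000e-02]), np.float64(0.027))
coupon top (array([ 4.78829e+02, -2.24312e+02,  2.70000e-02]), np.float64(0.024))
nest scene (array([ 4.80428e+02, -2.24857e+02,  2.10000e-02]), np.float64(0.01))
coupon scene (array([ 4.79747e+02, -2.23780e+02,  1.00000e-02]), np.float64(0.083))
coupon scene (array([ 4.82103e+02, -2.25218e+02,  1.40000e-02]), np.float64(0.09))
[[135 137 135 135 136 133 134 136 134 135 135 135 135 132 136 136 137]
 [135 135 135 136 138 122 127 136 135 133 135 136 136 134 133 133 136]
 [134 136 133 136 136  70  52  92 128 137 136 135 136 135 132 136 134]
 [134 136 136 136 136  61  56  52  60 111 132 134 136 133 133 137 133]
 [136 136 136 137 125  64  56  48  48  53  68 125 136 134 135 137 134]
 [136 134 135 135  90 119 128  80  52  54  49  55  70 126 132 135 134]
 [134 138 138 131  71 129 135 134 108  66  50  50  55  59  93 135 134]
 [136 135 134 1
[... 279 characters left out ...]
131  57  59  67 122 130 136 135  80  50  43  56 135 135 135]
 [136 135 106  52  49  48  57 101 132 132  65  48  54  77 137 133 136]
 [135 136  83  56  54  50  52  47  63 112  60  49  56 119 134 134 135]
 [136 134 119  79  59  57  54  55  52  50  47  53  53 129 135 136 135]
 [134 136 133 133 107  64  79  62  51  53  47  57  62 136 135 132 135]
 [137 134 133 132 136 129  98  83  61  52  54  55  78 136 136 136 135]
 [135 134 134 132 135 137 135 131  88  58  51  56 122 133 136 136 135]
 [135 134 136 135 133 137 136 134 134 117  79  57 129 134 134 136 136]
 [135 137 135 135 136 138 134 135 134 134 136 111 133 134 135 135 137]
 [131 136 136 135 135 134 135 138 136 137 135 135 135 135 135 133 136]]
```

Run:
```python
from m import *
t=cv2.imread("pics/top0.png");s=cv2.imread("pics/scene0.png")
ys=np.linspace(-1.5,1.4,8)
B=(190,198,55,50)
for th in(105,115):
    m=mask(t,B,lambda c:c.min(-1)>th,(205,217));print(m.sum()/64);print("cam top",fit("top",m,B,34,50,86,(214,220),ys))
m=mask(t,B,lambda c:c.max(-1)<95,(222,234))
# add camera: hull
print("dock top",m.sum()/64,[fit("top",m,B,a,b,6,(218,223),ys) for a,b in((75,85),)])
g=cv2.cvtColor(s,cv2.COLOR_BGR2GRAY);print(g[148:178:2,312:350:2])
from scipy.spatial.transform import Rotation
p=unproj("top",(221,232),6);print("green mark",p, unproj("top",(210,217),86),"blackdot",unproj("top",(208,219),86))
for k,uv,z in(("shaft ends",(309,187),78),("",(319,308),78),("ring",(389,187),24),("master",(326,147),90),("gauge",(233,182),30),("jar",(142,226),70)):print(k,unproj("top",uv,z).round())
```

```text
883.109375
cam top (array([518.055, 272.956,   1.629]), np.float64(0.711))
915.546875
cam top (array([518.055, 272.956,   1.629]), np.float64(0.721))
dock top 847.359375 [(array([ 5.19427e+02,  2.69287e+02, -3.87000e-01]), np.float64(0.013))]
[[135 131 131 138 133 137 136 134 134 136 138 123 127 135 136 136 136 136
  136]
 [138 136 136 133 137 127 131 136 128 138 126 127 141 117 138 136 134 133
  135]
 [132 135 133 134 131 139 143 139 138 141  27  29 121 135 140 137 139 135
  133]
 [137 131 136 137 102 140 105  59 138 140  88  29 128 137 123 136 134 134
  136]
 [132 136 137 137  59 134 143 122 140 139 139 140 140 136 129 140 131 131
  137]
 [137 134 137 112  54 103 141 141 141 134 124 111  95  85  73 139 138 137
  139]
 [135 134 131 103  53  60 109  73  70  70  66  69  70  72  70 140 136 135
  134]
 [135 132 137  82  59  57  64  71  65  68  69  74  71  73  72 135 140 133
  137]
 [137 137 137  66  57  61  66  70  70  69  71  69  70  71  84 136 136 135
  138]
 [135 137 140  46  57  65  68  70  68  70  68  71  71  70  85 135 134 134
  134]
 [139 138 115  42  57  68  71  70  68  72  69  72  70  69  99 137 132 139
  136]
 [ 83  60  18  24  56  67  70  67  71  73  72  70  70  73  61 134 139 137
  139]
 [ 29  30  23  31  49  64  66  71  65  67  63  60  60  54  50 120 125 136
  138]
 [ 31  24  27  24  33  65  56  50  53  46  41  42  49  42  50  44 136 135
  135]
 [ 36  36  38  32  33  37  38  38  42  41  46  46  46  46  50  49  74 129
  139]]
green mark [493.9239978  260.05493891   6.        ] [528.83935673 279.51932635  86.        ] blackdot [523.74215595 284.79294808  86.        ]
shaft ends [602.  18.  78.]
 [287.   3.  78.]
ring [ 604. -206.   24.]
master [706. -30.  90.]
gauge [629. 223.  30.]
jar [511. 461.  70.]
```

Run:
```python
from m import *
t=cv2.imread("pics/top0.png")
B=(190,198,55,50)
d=mask(t,B,lambda c:c.max(-1)<95,(222,234))
for th in (90,100):
    f=lambda c:(c.min(-1)>th)&(cv2.erode(d,np.ones((5,5)))>0)
    m=mask(t,B,f,(205,217));print(m.sum()/64)
    p,c=fit("top",m,B,34,50,86,(214,220),[-.6,-.4,-.2]);print("cam top",p,c)
print(proj("scene",rect(*p,34,50,86)).round(1), proj("scene",rect(*p,34,50,30)).round(1))
```

```text
2750.0
cam top [ 5.18061e+02  2.72132e+02 -3.32000e-01] 0.907
2750.0
cam top [ 5.18061e+02  2.72132e+02 -3.32000e-01] 0.907
[[317.7 149.9]
 [323.4 158.5]
 [341.9 153.8]
 [336.  145.3]] [[316.3 166.6]
 [321.7 175.2]
 [339.7 170.5]
 [334.  162. ]]
```

Run:
```python
from m import *
t=cv2.imread("pics/top0.png")
B=(190,198,55,50)
d=mask(t,B,lambda c:c.max(-1)<95,(222,234))
for th in (90,100):
    f=lambda c:(c.min(-1)>th)&(cv2.erode(d,np.ones((5,5)))>0)
    m=mask(t,B,f,(211,215));print(m.sum()/64)
    p,c=fit("top",m,B,34,50,86,(214,220),[-.6,-.4,-.2]);print("cam top",p,c)
print(proj("scene",rect(*p,34,50,86)).round(1), proj("scene",rect(*p,34,50,30)).round(1))
a=r.sense();T=R.from_euler("xyz",a["tcp_rot"]).as_matrix();print(T.round(3))
```

```text
241.84375
cam top [ 5.19610e+02  2.67988e+02 -4.22000e-01] 0.038
228.3125
cam top [ 5.19232e+02  2.67964e+02 -4.01000e-01] 0.09
[[316.9 150.3]
 [321.7 159.2]
 [340.9 155.3]
 [335.8 146.6]] [[315.6 167. ]
 [320.1 175.9]
 [338.7 172. ]
 [333.8 163.3]]
[[-0.904  0.427 -0.   ]
 [ 0.427  0.904  0.   ]
 [ 0.    -0.    -1.   ]]
```

Call:
{"op": "servo_tool", "data": {
  "deltas": [
    {"x": 10,"y": -39,"rz": -0.055,"gripper": -1},
    {"x": 20,"y": -79,"rz": -0.11,"gripper": -1},
    {"x": 31,"y": -118,"rz": -0.165,"gripper": -1},
    {"x": 42,"y": -158,"rz": -0.22,"gripper": -1},
    {"x": 53,"y": -197,"rz": -0.275,"gripper": -1},
    {"x": 64,"y": -237,"rz": -0.33,"gripper": -1},
    {"x": 75,"y": -276,"rz": -0.385,"gripper": -1},
    {"x": 86,"y": -316,"rz": -0.44,"gripper": -1},
    {"x": 96,"y": -355,"rz": -0.495,"gripper": -1},
    {"x": 107,"y": -395,"rz": -0.55,"gripper": -1}
  ],
  "newtons": 40
}}

```text
invalid input
```

Call:
{"op": "servo_tool", "data": {
  "deltas": [
    {"x": 10,"y": -39,"rz": -0.055,"gripper": -1},
    {"x": 20,"y": -79,"rz": -0.11,"gripper": -1},
    {"x": 31,"y": -118,"rz": -0.165,"gripper": -1},
    {"x": 42,"y": -158,"rz": -0.22,"gripper": -1},
    {"x": 53,"y": -197,"rz": -0.275,"gripper": -1},
    {"x": 64,"y": -237,"rz": -0.33,"gripper": -1},
    {"x": 75,"y": -276,"rz": -0.385,"gripper": -1},
    {"x": 86,"y": -316,"rz": -0.44,"gripper": -1},
    {"x": 96,"y": -355,"rz": -0.495,"gripper": -1},
    {"x": 106,"y": -395,"rz": -0.557,"gripper": -1}
  ]
}}

```text
invalid input
```

Call:
{"op": "servo_tool", "data": {
  "deltas": [
    {"x": 10,"y": -39,"z": 0,"rx": 0,"ry": 0,"rz": -0.055,"gripper": -1},
    {"x": 20,"y": -79,"z": 0,"rx": 0,"ry": 0,"rz": -0.11,"gripper": -1}
  ],
  "newtons": 40
}}

```text
clock: 0.9
eef_pos: [286.6, 485.9, 231.0]
tcp_rot: [3.142, 0.0, 2.59]
contact_force: [1.5, -0.5, 0.9]
opening: 0.696
grasp_force: 0.0
```

Call:
{"op": "servo_tool", "data": {
  "deltas": [
    {"x": 11,"y": -40,"z": 0,"rx": 0,"ry": 0,"rz": -0.055,"gripper": -1},
    {"x": 21,"y": -79,"z": 0,"rx": 0,"ry": 0,"rz": -0.11,"gripper": -1},
    {"x": 32,"y": -118,"z": 0,"rx": 0,"ry": 0,"rz": -0.165,"gripper": -1},
    {"x": 43,"y": -158,"z": 0,"rx": 0,"ry": 0,"rz": -0.22,"gripper": -1},
    {"x": 54,"y": -198,"z": 0,"rx": 0,"ry": 0,"rz": -0.275,"gripper": -1},
    {"x": 64,"y": -237,"z": 0,"rx": 0,"ry": 0,"rz": -0.33,"gripper": -1},
    {"x": 75,"y": -276,"z": 0,"rx": 0,"ry": 0,"rz": -0.39,"gripper": -1},
    {"x": 86,"y": -316,"z": 0,"rx": 0,"ry": 0,"rz": -0.45,"gripper": -1},
    {"x": 96,"y": -355,"z": 0,"rx": 0,"ry": 0,"rz": -0.5,"gripper": -1}
  ]
}}

```text
clock: 1.8
eef_pos: [382.9, 129.7, 231.6]
tcp_rot: [3.141, 0.0, 2.089]
contact_force: [1.3, 0.5, 0.4]
opening: -0.001
grasp_force: 0.0
```

Call:
{"op": "servo_tool", "data": {
  "deltas": [
    {"x": 11,"y": -40,"z": 0,"rx": 0,"ry": 0,"rz": -0.055,"gripper": -1},
    {"x": 21,"y": -79,"z": 0,"rx": 0,"ry": 0,"rz": -0.11,"gripper": -1},
    {"x": 32,"y": -118,"z": 0,"rx": 0,"ry": 0,"rz": -0.165,"gripper": -1},
    {"x": 43,"y": -158,"z": 0,"rx": 0,"ry": 0,"rz": -0.22,"gripper": -1},
    {"x": 54,"y": -198,"z": 0,"rx": 0,"ry": 0,"rz": -0.275,"gripper": -1},
    {"x": 64,"y": -237,"z": -30,"rx": 0,"ry": 0,"rz": -0.33,"gripper": -1},
    {"x": 75,"y": -276,"z": -60,"rx": 0,"ry": 0,"rz": -0.39,"gripper": -1},
    {"x": 86,"y": -316,"z": -90,"rx": 0,"ry": 0,"rz": -0.45,"gripper": -1},
    {"x": 97,"y": -356,"z": -120,"rx": 0,"ry": 0,"rz": -0.498,"gripper": -1},
    {"x": 97,"y": -356,"z": -150,"rx": 0,"ry": 0,"rz": -0.498,"gripper": -1}
  ]
}}

```text
clock: 2.8
eef_pos: [481.9, -229.2, 80.7]
tcp_rot: [3.138, 0.003, 1.589]
contact_force: [0.2, -0.3, -0.7]
opening: 0.003
grasp_force: 0.0
```

Call:
{"op": "servo_tool", "data": {
  "deltas": [
    {"x": 0,"y": 1,"z": -15,"rx": 0,"ry": 0,"rz": 0,"gripper": -1},
    {"x": 0,"y": 1,"z": -28,"rx": 0,"ry": 0,"rz": 0,"gripper": -1},
    {"x": 0,"y": 1,"z": -28,"rx": 0,"ry": 0,"rz": 0,"gripper": -1}
  ]
}}

```text
clock: 3.1
eef_pos: [478.8, -223.3, 52.0]
tcp_rot: [-3.139, -0.001, 1.593]
contact_force: [0.2, 0.5, -0.8]
opening: 0.004
grasp_force: 0.0
```

Run:
```python
from rig import r
import cv2,numpy as np
t=r.grab_frame("top");s=r.grab_frame("scene");print(r.sense()["eef_pos"])
f=lambda im,x,y,w,h:cv2.resize(im[y:y+h,x:x+w],(400,400),interpolation=cv2.INTER_CUBIC)
cv2.imwrite("pics/p1.png",np.hstack([f(s,105,200,90,90),f(t,350,190,90,90)]))
```

```text
[ 480.02167508 -223.67178435   53.78595277]
```

View pics/p1.png

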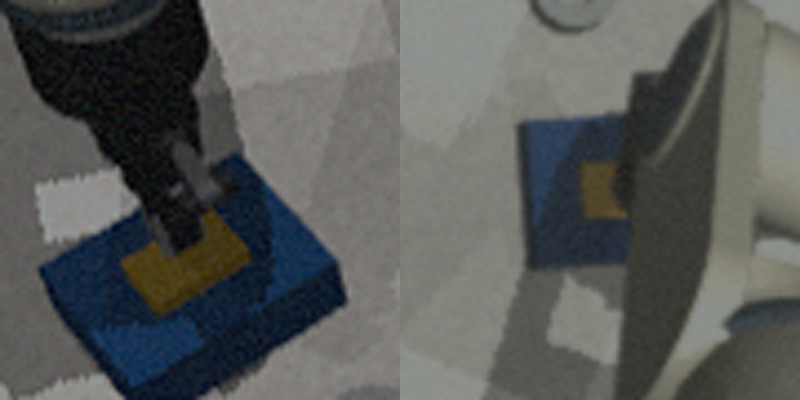

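The gripper tip, at about (178,248) in the left half, is over the yellow sample and clear of the holder rim. I'm pushing down now.

Call:
{"op": "servo_tool", "data": {
  "deltas": [
    {"x": 0,"y": 0,"z": -5,"rx": 0,"ry": 0,"rz": 0,"gripper": -1},
    {"x": 0,"y": 0,"z": -9,"rx": 0,"ry": 0,"rz": 0,"gripper": -1},
    {"x": 0,"y": 0,"z": -12,"rx": 0,"ry": 0,"rz": 0,"gripper": -1},
    {"x": 0,"y": 0,"z": -14,"rx": 0,"ry": 0,"rz": 0,"gripper": -1},
    {"x": 0,"y": 0,"z": -16,"rx": 0,"ry": 0,"rz": 0,"gripper": -1},
    {"x": 0,"y": 0,"z": -17,"rx": 0,"ry": 0,"rz": 0,"gripper": -1},
    {"x": 0,"y": 0,"z": -17,"rx": 0,"ry": 0,"rz": 0,"gripper": -1},
    {"x": 0,"y": 0,"z": -17,"rx": 0,"ry": 0,"rz": 0,"gripper": -1}
  ]
}}

```text
clock: 4.0
eef_pos: [479.8, -223.8, 36.3]
tcp_rot: [3.141, 0.0, 1.593]
contact_force: [1.5, 0.8, 1.5]
opening: 0.003
grasp_force: 0.7
```

Call:
{"op": "servo_tool", "data": {
  "deltas": [
    {"x": 0,"y": 0,"z": -0.5,"rx": 0,"ry": 0,"rz": 0,"gripper": -1},
    {"x": 0,"y": 0,"z": -1,"rx": 0,"ry": 0,"rz": 0,"gripper": -1},
    {"x": 0,"y": 0,"z": -1,"rx": 0,"ry": 0,"rz": 0,"gripper": -1}
  ]
}}

```text
clock: 4.3
eef_pos: [479.8, -223.9, 36.0]
tcp_rot: [3.141, 0.0, 1.593]
contact_force: [-0.8, 1.1, 11.8]
opening: -0.003
grasp_force: 5.9
```

Call:
{"op": "servo_tool", "data": {
  "deltas": [
    {"x": 0,"y": 0,"z": -0.5,"rx": 0,"ry": 0,"rz": 0,"gripper": -1},
    {"x": 0,"y": 0,"z": -0.8,"rx": 0,"ry": 0,"rz": 0,"gripper": -1},
    {"x": 0,"y": 0,"z": -0.8,"rx": 0,"ry": 0,"rz": 0,"gripper": -1}
  ]
}}

```text
clock: 4.6
eef_pos: [479.8, -223.9, 35.9]
tcp_rot: [3.141, 0.0, 1.593]
contact_force: [-4.0, 2.6, 22.1]
opening: -0.0
grasp_force: 11.0
```

Call:
{"op": "servo_tool", "data": {
  "deltas": [
    {"x": 0,"y": 0,"z": 20,"rx": 0,"ry": 0,"rz": 0,"gripper": -1},
    {"x": 0,"y": 0,"z": 60,"rx": 0,"ry": 0,"rz": 0,"gripper": -1},
    {"x": 0,"y": 0,"z": 110,"rx": 0,"ry": 0,"rz": 0,"gripper": -0.5},
    {"x": 1,"y": 10,"z": 155,"rx": 0,"ry": 0,"rz": 0,"gripper": 0},
    {"x": 4,"y": 50,"z": 160,"rx": 0,"ry": 0,"rz": -0.04,"gripper": 1},
    {"x": 8,"y": 98,"z": 160,"rx": 0,"ry": 0,"rz": -0.08,"gripper": 1},
    {"x": 12,"y": 146,"z": 160,"rx": 0,"ry": 0,"rz": -0.12,"gripper": 1},
    {"x": 16,"y": 194,"z": 160,"rx": 0,"ry": 0,"rz": -0.16,"gripper": 1},
    {"x": 20,"y": 242,"z": 160,"rx": 0,"ry": 0,"rz": -0.2,"gripper": 1},
    {"x": 24,"y": 290,"z": 160,"rx": 0,"ry": 0,"rz": -0.24,"gripper": 1}
  ]
}}

```text
clock: 5.6
eef_pos: [503.0, 67.9, 194.3]
tcp_rot: [-3.141, 0.001, 1.351]
contact_force: [-0.1, 1.0, -0.5]
opening: 1.001
grasp_force: 0.0
```

Call:
{"op": "servo_tool", "data": {
  "deltas": [
    {"x": 4,"y": 45,"z": 0,"rx": 0,"ry": 0,"rz": -0.04,"gripper": 1},
    {"x": 8,"y": 90,"z": 0,"rx": 0,"ry": 0,"rz": -0.08,"gripper": 1},
    {"x": 12,"y": 135,"z": 0,"rx": 0,"ry": 0,"rz": -0.12,"gripper": 1},
    {"x": 14,"y": 170,"z": 0,"rx": 0,"ry": 0,"rz": -0.16,"gripper": 1},
    {"x": 16,"y": 193,"z": 0,"rx": 0,"ry": 0,"rz": -0.187,"gripper": 1},
    {"x": 16,"y": 203,"z": -20,"rx": 0,"ry": 0,"rz": -0.187,"gripper": 1},
    {"x": 16,"y": 203,"z": -40,"rx": 0,"ry": 0,"rz": -0.187,"gripper": 1},
    {"x": 16,"y": 203,"z": -40,"rx": 0,"ry": 0,"rz": -0.187,"gripper": 1},
    {"x": 16,"y": 203,"z": -40,"rx": 0,"ry": 0,"rz": -0.187,"gripper": 1}
  ]
}}

```text
clock: 6.5
eef_pos: [519.2, 268.8, 154.2]
tcp_rot: [-3.141, 0.001, 1.166]
contact_force: [0.7, -0.1, -0.2]
opening: 0.999
grasp_force: 0.0
```

Run:
```python
from m import *
t=r.grab_frame("top");s=r.grab_frame("scene");a=r.sense();print(a["eef_pos"],a["tcp_rot"])
cv2.imwrite("pics/top2.png",t);cv2.imwrite("pics/scene2.png",s)
f=lambda im,x,y,w,h:cv2.resize(im[y:y+h,x:x+w],(400,400),interpolation=cv2.INTER_CUBIC)
cv2.imwrite("pics/p2.png",np.hstack([f(s,290,110,80,80),f(s,105,215,90,90)]))
ys=np.linspace(-.3,.3,3)
B=(366,205,64,52);Bs=(100,225,95,75)
yel=lambda c:(c[...,2]-c[...,0]>20)&(c[...,2]>60)
ybr=lambda c:(c[...,2]-c[...,0]>40)&(c[...,2]>60)
blue=lambda c:(c[...,0]-c[...,2]>25)&(c[...,0]>70)|((c[...,2]-c[...,0]>20))
print("nest",fit("top",mask(t,B,blue,(385,220)),B,90,110,36,(399,233),ys))
print("coupon top",fit("top",mask(t,B,yel,(400,233)),B,34,50,36,(400,233),ys))
print("coupon scene",fit("scene",mask(s,Bs,ybr,(146,261)),Bs,34,50,36,(147,261),ys))
```

```text
[520.11498588 269.09353161 155.36352986] [ 3.14100692e+00 -6.10962426e-04  1.16535110e+00]
nest (array([ 4.78871e+02, -2.24896e+02,  2.30000e-02]), np.float64(0.01))
coupon top (array([ 4.79322e+02, -2.24799e+02,  3.30000e-02]), np.float64(0.028))
coupon scene (array([ 4.81153e+02, -2.24878e+02,  2.30000e-02]), np.float64(0.025))
```

View pics/p2.png

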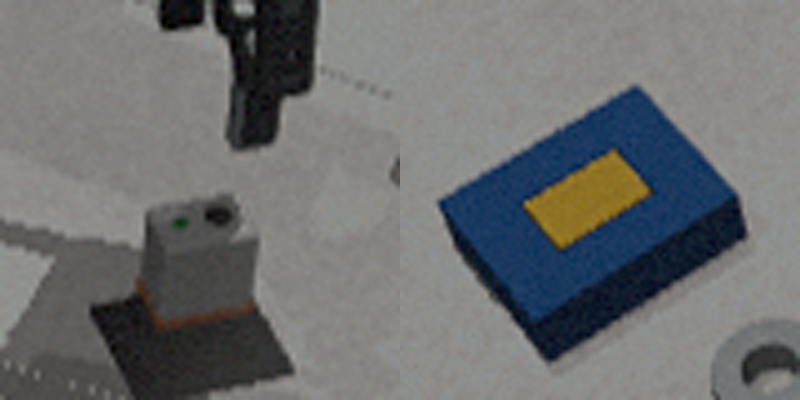

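The sample is now flush with the holder, at about (588,198) in the crop. The near finger at (250,140) and the far one at (180,10) straddle the camera as intended, so I'm descending to grasp.

Call:
{"op": "servo_tool", "data": {
  "deltas": [
    {"x": 0,"y": 0,"z": -25,"rx": 0,"ry": 0,"rz": 0,"gripper": 1},
    {"x": 0,"y": 0,"z": -50,"rx": 0,"ry": 0,"rz": 0,"gripper": 1},
    {"x": 0,"y": 0,"z": -75,"rx": 0,"ry": 0,"rz": 0,"gripper": 1},
    {"x": 0,"y": 0,"z": -100,"rx": 0,"ry": 0,"rz": 0,"gripper": 1},
    {"x": 0,"y": 0,"z": -118,"rx": 0,"ry": 0,"rz": 0,"gripper": 1},
    {"x": 0,"y": 0,"z": -124,"rx": 0,"ry": 0,"rz": 0,"gripper": 1},
    {"x": 0,"y": 0,"z": -124,"rx": 0,"ry": 0,"rz": 0,"gripper": 1},
    {"x": 0,"y": 0,"z": -124,"rx": 0,"ry": 0,"rz": 0,"gripper": 0.3},
    {"x": 0,"y": 0,"z": -124,"rx": 0,"ry": 0,"rz": 0,"gripper": 0.1}
  ],
  "newtons": 30
}}

```text
clock: 7.5
eef_pos: [520.6, 269.6, 31.8]
tcp_rot: [3.14, -0.002, 1.166]
contact_force: [-0.8, 0.1, -0.1]
opening: 0.691
grasp_force: 0.0
```

Call:
{"op": "servo_tool", "data": {
  "deltas": [
    {"x": 0,"y": 0,"z": 0,"rx": 0,"ry": 0,"rz": 0,"gripper": -0.05},
    {"x": 0,"y": 0,"z": 0,"rx": 0,"ry": 0,"rz": 0,"gripper": -0.15},
    {"x": 0,"y": 0,"z": 0,"rx": 0,"ry": 0,"rz": 0,"gripper": -0.25},
    {"x": 0,"y": 0,"z": 0,"rx": 0,"ry": 0,"rz": 0,"gripper": -0.4},
    {"x": 0,"y": 0,"z": 0,"rx": 0,"ry": 0,"rz": 0,"gripper": -1},
    {"x": 0,"y": 0,"z": 0,"rx": 0,"ry": 0,"rz": 0,"gripper": -1},
    {"x": 0,"y": 0,"z": 0,"rx": 0,"ry": 0,"rz": 0,"gripper": -1}
  ]
}}

```text
clock: 8.2
eef_pos: [520.5, 269.5, 31.3]
tcp_rot: [3.14, -0.001, 1.166]
contact_force: [1.5, -0.8, 6.6]
opening: 0.396
grasp_force: 24.5
```

Call:
{"op": "servo_tool", "data": {
  "deltas": [
    {"x": 0,"y": 0,"z": 4,"rx": 0,"ry": 0,"rz": 0,"gripper": -1},
    {"x": 0,"y": 0,"z": 10,"rx": 0,"ry": 0,"rz": 0,"gripper": -1},
    {"x": 0,"y": 0,"z": 18,"rx": 0,"ry": 0,"rz": 0,"gripper": -1},
    {"x": 0,"y": 0,"z": 28,"rx": 0,"ry": 0,"rz": 0,"gripper": -1},
    {"x": 0,"y": 0,"z": 40,"rx": 0,"ry": 0,"rz": 0,"gripper": -1},
    {"x": 0,"y": 0,"z": 55,"rx": 0,"ry": 0,"rz": 0,"gripper": -1},
    {"x": 0,"y": 0,"z": 75,"rx": 0,"ry": 0,"rz": 0,"gripper": -1},
    {"x": 0,"y": 0,"z": 95,"rx": 0,"ry": 0,"rz": 0,"gripper": -1},
    {"x": 0,"y": 0,"z": 110,"rx": 0,"ry": 0,"rz": 0,"gripper": -1},
    {"x": 0,"y": 0,"z": 120,"rx": 0,"ry": 0,"rz": 0,"gripper": -1}
  ],
  "newtons": 40
}}

```text
clock: 9.2
eef_pos: [520.2, 269.5, 152.5]
tcp_rot: [3.14, -0.002, 1.166]
contact_force: [0.0, 0.3, -2.3]
opening: 0.388
grasp_force: 34.0
```

Run:
```python
from m import *
t=r.grab_frame("top");s=r.grab_frame("scene");a=r.sense();print(a["eef_pos"],a["tcp_rot"],a["opening"],a["grasp_force"],a["contact_force"])
cv2.imwrite("pics/top3.png",t);cv2.imwrite("pics/scene3.png",s)
f=lambda im,x,y,w,h:cv2.resize(im[y:y+h,x:x+w],(400,400),interpolation=cv2.INTER_CUBIC)
cv2.imwrite("pics/p3.png",np.hstack([f(s,290,90,80,80),f(t,170,170,80,80)]))
```

```text
[520.46664668 269.69586129 152.21109525] [ 3.13988198e+00 -2.12289381e-03  1.16580476e+00] 0.3931972873088527 34.03845548629761 [-0.31411698  0.18272519 -2.67335634]
```

View pics/p3.png

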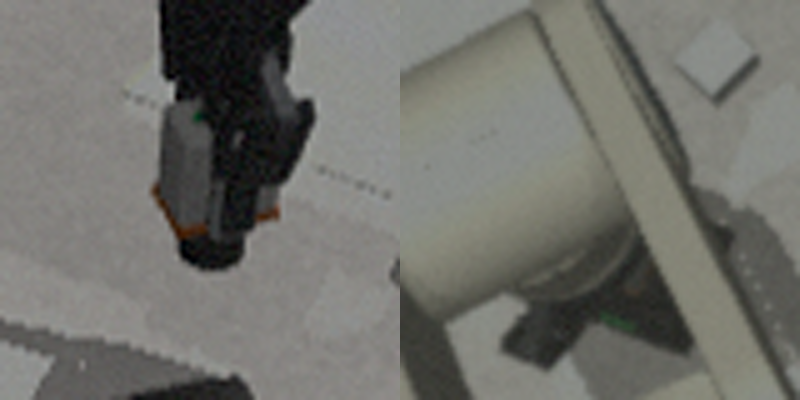

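Call:
{"op": "servo_tool", "data": {
  "deltas": [
    {"x": -1,"y": -10,"z": 0,"rx": 0,"ry": 0,"rz": 0.01,"gripper": -1},
    {"x": -2,"y": -30,"z": 0,"rx": 0,"ry": 0,"rz": 0.03,"gripper": -1},
    {"x": -5,"y": -60,"z": 0,"rx": 0,"ry": 0,"rz": 0.055,"gripper": -1},
    {"x": -8,"y": -95,"z": 0,"rx": 0,"ry": 0,"rz": 0.085,"gripper": -1},
    {"x": -11,"y": -130,"z": 0,"rx": 0,"ry": 0,"rz": 0.115,"gripper": -1},
    {"x": -14,"y": -165,"z": 0,"rx": 0,"ry": 0,"rz": 0.145,"gripper": -1},
    {"x": -16,"y": -200,"z": 0,"rx": 0,"ry": 0,"rz": 0.175,"gripper": -1},
    {"x": -19,"y": -235,"z": 0,"rx": 0,"ry": 0,"rz": 0.205,"gripper": -1},
    {"x": -22,"y": -270,"z": 0,"rx": 0,"ry": 0,"rz": 0.235,"gripper": -1},
    {"x": -25,"y": -305,"z": 0,"rx": 0,"ry": 0,"rz": 0.265,"gripper": -1}
  ]
}}

```text
clock: 10.3
eef_pos: [493.1, -37.5, 149.4]
tcp_rot: [-3.14, 0.0, 1.433]
contact_force: [1.1, 0.7, -1.4]
opening: 0.393
grasp_force: 34.1
```

Call:
{"op": "servo_tool", "data": {
  "deltas": [
    {"x": -3,"y": -35,"z": 0,"rx": 0,"ry": 0,"rz": 0.03,"gripper": -1},
    {"x": -6,"y": -70,"z": 0,"rx": 0,"ry": 0,"rz": 0.06,"gripper": -1},
    {"x": -9,"y": -105,"z": 0,"rx": 0,"ry": 0,"rz": 0.09,"gripper": -1},
    {"x": -11,"y": -135,"z": 0,"rx": 0,"ry": 0,"rz": 0.12,"gripper": -1},
    {"x": -13,"y": -160,"z": 0,"rx": 0,"ry": 0,"rz": 0.143,"gripper": -1},
    {"x": -14,"y": -178,"z": 0,"rx": 0,"ry": 0,"rz": 0.158,"gripper": -1},
    {"x": -15,"y": -186,"z": -10,"rx": 0,"ry": 0,"rz": 0.163,"gripper": -1},
    {"x": -15,"y": -186,"z": -25,"rx": 0,"ry": 0,"rz": 0.163,"gripper": -1},
    {"x": -15,"y": -186,"z": -40,"rx": 0,"ry": 0,"rz": 0.163,"gripper": -1},
    {"x": -15,"y": -186,"z": -40,"rx": 0,"ry": 0,"rz": 0.163,"gripper": -1}
  ]
}}

```text
clock: 11.3
eef_pos: [477.3, -220.5, 107.5]
tcp_rot: [-3.137, -0.003, 1.594]
contact_force: [1.3, -0.4, -2.3]
opening: 0.389
grasp_force: 34.1
```

Run:
```python
from m import *
t=r.grab_frame("top");s=r.grab_frame("scene");a=r.sense();print(a["eef_pos"],a["tcp_rot"],a["opening"],a["grasp_force"],a["contact_force"])
cv2.imwrite("pics/top4.png",t);cv2.imwrite("pics/scene4.png",s)
cv2.imwrite("pics/p4.png",cv2.resize(s[200:290,105:205],(800,600)[:1]+(600,) if 0 else (660,594),interpolation=cv2.INTER_CUBIC))
```

```text
[ 478.87128623 -221.17340888  109.65550534] [-3.13968254e+00 -9.82426798e-04  1.59412364e+00] 0.3932152516655581 34.13548529148102 [-0.02046002  0.45075973 -2.54128959]
```

View pics/p4.png

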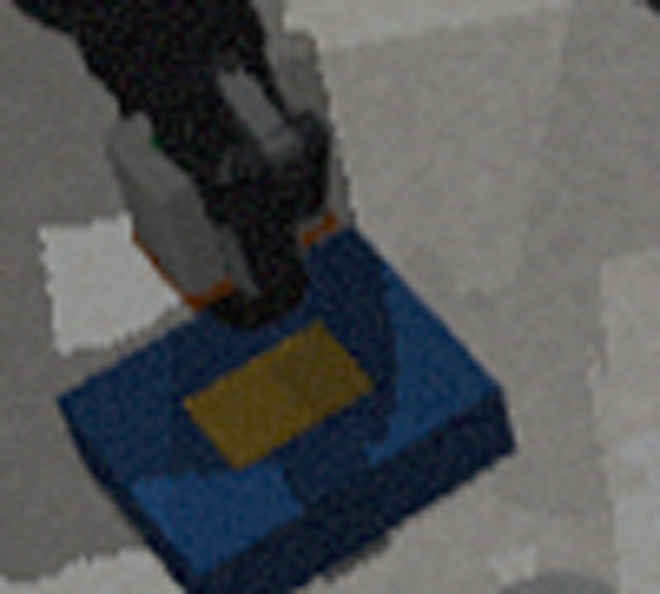

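```bash
cat > g.py <<'E'
from m import *
from scipy.optimize import least_squares
def lens(obs,nose,yaw=.023,nb=None):
    # obs: 3 lower body corners in full px, nose: lowest point row / left col etc.
    loc=np.array([[-17,-25],[17,-25],[17,25]])
    M=np.array([[np.cos(yaw),-np.sin(yaw)],[np.sin(yaw),np.cos(yaw)]])
    th=np.linspace(0,2*np.pi,180)
    def f(p):
        q=proj("scene",np.c_[loc@M.T+p[:2],np.full(3,p[2]+24)])-obs
        c=proj("scene",np.c_[p[0]+16*np.cos(th),p[1]+16*np.sin(th),np.full(180,p[2])])
        return np.r_[q.ravel(),c[:,1].max()-nose]
    s=least_squares(f,[480,-224,80]);return s.x.round(2),s.fun.round(2)
E
python3 - <<'E'
from g import *
k=lambda u,v:(105+u/6.6-.5,200+v/6.6-.5)
o=np.array([k(135,240),k(195,308),k(340,230)])
print(lens(o,k(0,327)[1]))
print(proj("scene",[[480,-224.8,36]]))
E
```

```text
(array([ 482.  , -221.77,   91.23]), array([ 0.21,  0.56, -0.18,  0.44, -0.03, -0.69, -0.33]))
[[146.57162785 258.7616516 ]]
```

Call:
{"op": "servo_tool", "data": {
  "deltas": [
    {"x": 0,"y": 0,"z": -7,"rx": 0,"ry": 0,"rz": 0,"gripper": -1},
    {"x": 0,"y": 0,"z": -14,"rx": 0,"ry": 0,"rz": 0,"gripper": -1},
    {"x": 0,"y": 0,"z": -21,"rx": 0,"ry": 0,"rz": 0,"gripper": -1},
    {"x": 0,"y": 0,"z": -27,"rx": 0,"ry": 0,"rz": 0,"gripper": -1},
    {"x": 0,"y": 0,"z": -30,"rx": 0,"ry": 0,"rz": 0,"gripper": -1},
    {"x": 0,"y": 0,"z": -30,"rx": 0,"ry": 0,"rz": 0,"gripper": -1},
    {"x": 0,"y": 0,"z": -30,"rx": 0,"ry": 0,"rz": 0,"gripper": -1}
  ]
}}

```text
clock: 12.1
eef_pos: [479.7, -221.8, 80.5]
tcp_rot: [3.142, 0.0, 1.594]
contact_force: [0.6, -0.2, -0.9]
opening: 0.393
grasp_force: 34.1
```

Run:
```python
from m import *
f=np.zeros((420,560,3))
for i in range(12): f+=r.grab_frame("scene")
s=(f/12).clip(0,255);t=r.grab_frame("top")
a=r.sense();print(a["eef_pos"],a["tcp_rot"],a["grasp_force"],a["contact_force"])
np.save("s5.npy",s);cv2.imwrite("pics/top5.png",t)
c=(s[215:290,105:205]*1.8).clip(0,255).astype(np.uint8)
cv2.imwrite("pics/p5.png",cv2.resize(c,(800,600),interpolation=cv2.INTER_CUBIC))
```

```text
[ 479.65805724 -221.75465275   80.49593506] [-3.14158952e+00  1.73176311e-05  1.59379366e+00] 34.13807809352875 [-1.0551617   0.07630562 -1.67468612]
```

View pics/p5.png

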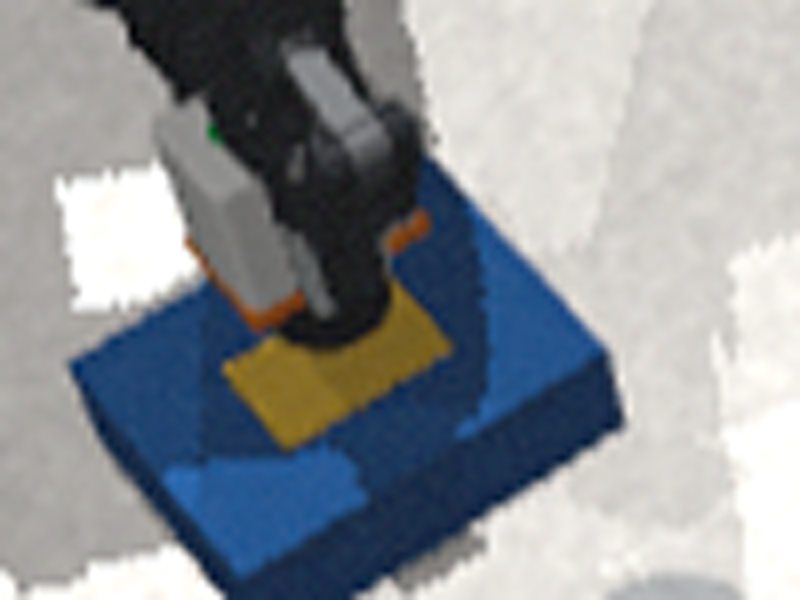

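Run:
```python
from g import *
k=lambda u:np.array([105,215])+np.array(u)/8-.5
loc=np.array([[-17,-25],[17,-25],[17,25]])
def fitc(obs,z,free):
    def f(p):
        y=p[2];M=np.array([[np.cos(y),-np.sin(y)],[np.sin(y),np.cos(y)]])
        zz=p[3] if free else z
        return (proj("scene",np.c_[loc@M.T+p[:2],np.full(3,zz)])-obs).ravel()
    s=least_squares(f,[480,-224,0,z][:4 if free else 3]);return s.x.round(2),s.fun.round(2)
cam=k([(186,242),(260,332),(431,228)]);cp=k([(222,367),(290,452),(453,350)])
for fr in(0,1):print(fitc(cam,79.2,fr),fitc(cp,36,fr))
p=np.array([480,-224,55.2])
th=np.linspace(0,6.28,200)
for x,y in((480,-224),(478,-224),(482,-224),(480,-222),(480,-226)):
    c=proj("scene",np.c_[x+16*np.cos(th),y+16*np.sin(th),np.full(200,55.2)]);j=c[:,1].argmax()
    print(x,y,((c[j]-[105,215]+.5)*8).round(0))
```

```text
(array([ 4.7624e+02, -2.2070e+02,  1.0000e-02]), array([ 0.58,  0.61, -0.38, -0.5 , -0.19, -0.07])) (array([ 4.8192e+02, -2.2518e+02,  1.0000e-02]), array([ 0.06,  0.3 , -0.28, -0.22,  0.23, -0.08]))
(array([ 4.9211e+02, -2.2504e+02,  1.0000e-02,  9.8670e+01]), array([ 0.27,  0.52, -0.5 , -0.32,  0.24, -0.19])) (array([ 4.7928e+02, -2.2447e+02,  1.0000e-02,  3.2550e+01]), array([ 0.1 ,  0.31, -0.26, -0.25,  0.16, -0.06]))
480 -224 [313. 358.]
478 -224 [309. 354.]
482 -224 [317. 363.]
480 -222 [320. 354.]
480 -226 [306. 362.]
```

Run:
```python
from g import *
s=np.load("s5.npy")
np.set_printoptions(linewidth=250)
print("cols 134..160");
for v in range(243,262):print(v,s[v,134:161].max(-1).round().astype(int))
th=np.linspace(0,6.28,400)
for z in(55,58,62):
    c=proj("scene",np.c_[480.9+16*np.cos(th),-224.9+16*np.sin(th),np.full(400,z)]);print(z,c.min(0).round(1),c.max(0).round(1))
print(proj("scene",rect(480.9,-224.9,.022,34,50,36)).round(1))
```

```text
cols 134..160
243 [65 62 62 63 63 53 43 21 19 19 18 17 16 18 17 22 17 18 18 33 57 57 68 68 49 48 44]
244 [66 62 62 62 63 62 49 44 42 21 19 19 18 15 21 20 17 19 31 56 69 69 56 53 41 46 46]
245 [67 62 61 62 63 62 53 48 56 32 21 17 16 16 20 15 20 18 36 65 69 57 39 41 46 46 45]
246 [69 63 62 62 62 64 62 52 55 44 28 20 17 13 16 19 17 18 31 55 51 37 48 45 47 45 45]
247 [68 65 62 63 62 62 62 47 53 54 39 15 17 19 17 18 18 16 18 48 46 45 47 45 46 47 44]
248 [69 67 61 61 61 62 62 51 49 51 49 17 19 17 17 17 19 17 20 43 44 46 46 45 45 47 45]
249 [65 68 64 62 61 63 62 62 50 54 54 26 15 18 17 21 19 19 20 36 38 46 46 44 44 46 45]
250 [67 69 65 62 62 64 62 62 48 55 52 35 19 16 19 16 21 22 16 28 57 39 48 46 44 44 45]
251 [69 69 67 63 62 62 62 64 52 51 54 46 13 18 19 17 21 20 16 20 71 56 42 48 46 46 45]
252 [66 67 70 66 63 63 64 65 68 39 54 55 34 16 18 16 14 14 13 18 70 71 56 40 47 44 46]
253 [44 74 77 71 66 66 67 56 50 28 48 55 41 21 15 16 16 18 12 33 69 69 71 52 42 46 45]
254 [54 59 78 71 68 67 55 27 13 13 27 41 26 18 14 13 17 16 18 48 70 66 67 69 52 45 48]
255 [51 46 63 67 55 47 27 14 17 15 15 12 13 15 14 15 14 12 32 62 67 66 66 67 68 38 42]
256 [52 52 45 49 41 31 15 14 17 13 17 16 15 16 15 14 17 41 59 69 66 67 65 65 66 61 36]
257 [50 48 53 45 69 64 46 17 15 14 15 15 17 15 12 31 53 63 67 67 66 66 64 67 67 69 55]
258 [50 43 42 66 88 78 68 58 54 37 26 28 27 34 54 59 69 67 67 64 65 66 67 67 67 68 68]
259 [42 61 66 79 77 75 76 76 77 67 56 56 56 60 69 66 67 66 65 66 66 66 66 67 67 55 51]
260 [66 80 77 75 74 75 75 76 77 76 67 68 68 68 67 65 66 66 67 66 67 67 71 63 56 41 50]
261 [80 76 75 74 76 76 75 75 76 77 72 66 67 65 66 64 66 66 67 67 67 66 57 42 40 46 47]
55 [137.1 247.6] [152.8 259.8]
58 [136.8 246.7] [152.5 259. ]
62 [136.4 245.5] [152.1 257.8]
[[132.2 260.4]
 [140.5 270.4]
 [161.2 257.7]
 [152.8 248.1]]
```

Call:
{"op": "servo_tool", "data": {
  "deltas": [
    {"x": 0.6,"y": -2.4,"z": -2,"rx": 0,"ry": 0,"rz": 0,"gripper": -1},
    {"x": 0.6,"y": -2.4,"z": -5,"rx": 0,"ry": 0,"rz": 0,"gripper": -1},
    {"x": 0.6,"y": -2.4,"z": -8,"rx": 0,"ry": 0,"rz": 0,"gripper": -1},
    {"x": 0.6,"y": -2.4,"z": -8.5,"rx": 0,"ry": 0,"rz": 0,"gripper": -1},
    {"x": 0.6,"y": -2.4,"z": -8.5,"rx": 0,"ry": 0,"rz": 0,"gripper": -1},
    {"x": 0.6,"y": -2.4,"z": -8.5,"rx": 0,"ry": 0,"rz": 0,"gripper": -1},
    {"x": 0.6,"y": -2.4,"z": -8.5,"rx": 0,"ry": 0,"rz": 0,"gripper": -1}
  ]
}}

```text
clock: 13.45
eef_pos: [480.3, -224.1, 72.1]
tcp_rot: [3.141, 0.0, 1.594]
contact_force: [0.2, -0.3, -2.2]
opening: 0.396
grasp_force: 34.1
```

Run:
```python
from g import *
f=np.zeros((420,560,3))
for i in range(10): f+=r.grab_frame("scene")
s=f/10;t=r.grab_frame("top");a=r.sense();print(a["clock"],a["eef_pos"],a["tcp_rot"],a["grasp_force"],a["contact_force"])
np.set_printoptions(linewidth=250)
for v in range(252,266):print(v,s[v,134:161].max(-1).round().astype(int))
th=np.linspace(0,6.28,400)
for z in(47,50):
    c=proj("scene",np.c_[481.2+16*np.cos(th),-225+16*np.sin(th),np.full(400,z)]);print(z,c[c[:,1].argmax()].round(1),c[c[:,0].argmax()].round(1))
k=(s[205:280,105:205]*1.8).clip(0,255).astype(np.uint8);q=t[190:280,360:460]
cv2.imwrite("pics/p6.png",np.hstack([cv2.resize(k,(400,300),interpolation=cv2.INTER_CUBIC),cv2.resize(q,(333,300),interpolation=cv2.INTER_CUBIC)]))
```

```text
14.0 [ 480.27946629 -224.13297298   71.97582624] [3.14157667e+00 1.28026944e-05 1.59382771e+00] 34.13814604282379 [ 0.76977801  0.37270489 -2.30582149]
252 [67 69 63 62 61 62 62 55 45 54 55 21 16 20 17 19 16 16 19 36 70 69 54 43 44 46 46]
253 [65 70 64 61 62 62 60 62 48 55 53 29 16 17 18 20 18 17 16 34 70 67 72 53 40 47 45]
254 [67 66 66 61 61 61 63 66 64 55 54 44 13 17 18 20 17 14 17 25 68 69 68 69 52 44 46]
255 [73 66 69 63 63 62 64 68 69 58 54 54 28 19 16 18 16 16 14 16 70 68 66 67 70 39 42]
256 [62 70 71 66 62 65 65 66 57 44 46 55 48 22 14 17 17 15 14 33 71 66 66 64 66 60 36]
257 [39 61 74 71 63 66 56 48 27 10 26 42 42 16 16 16 19 15 13 49 67 65 65 65 68 69 55]
258 [52 31 65 70 68 51 25 19 11 17 14 16 14 15 16 16 18 14 30 61 66 65 66 67 68 70 68]
259 [44 59 69 69 74 43 15 14 15 16 13 16 14 15 17 14 13 31 58 68 66 66 68 66 67 54 50]
260 [67 80 77 74 75 68 29 18 16 16 14 14 13 15 13 28 39 57 68 68 67 66 72 63 54 43 50]
261 [80 77 75 76 75 76 61 50 38 19 17 22 28 30 52 56 62 70 68 67 67 67 59 42 42 46 47]
262 [77 74 76 75 76 77 76 74 61 52 53 55 57 56 68 68 68 67 66 69 50 50 41 44 45 45 46]
263 [60 75 77 75 76 77 77 76 70 68 67 66 68 69 66 67 68 71 62 57 32 47 47 46 46 45 45]
264 [44 61 78 76 74 75 75 75 76 71 65 66 66 66 66 66 66 58 48 42 46 44 45 45 43 46 44]
265 [52 43 62 84 76 75 76 76 75 76 70 66 66 66 70 56 55 40 47 50 49 45 44 45 45 46 45]
47 [144.3 262.2] [153.5 255.1]
50 [144.  261.4] [153.2 254.2]
```

View pics/p6.png

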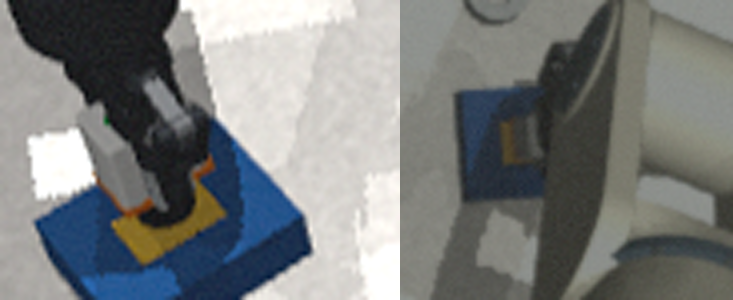

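The lens is over the middle of the sample. The nose's right edge is at pixel column 153.5 and its bottom at (144.5, 261.8), within half a pixel of the prediction for a centred lens with a gap of about 1 cm. The arm is still, so I'm handing in.

```bash
python3 -c "
from rig import r
print(r.sign_off())"
```

```text
the job is handed in; nothing more can be done
None
```

I handed in the job at about 14 s on the clock: the sample is flush in its holder, and the camera is held still and lens down over its centre, about 11–12 mm above it by image and arm readings. The hand-in returned no verdict.

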